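# Clamp a batten through the guard window

## Task

Push the wooden batten lengthwise along its channel, by its free end, until its far end is fully home against the end stop of the bench clamp. Then reach down through the window of the sheet-metal guard, without touching the guard, and press the lever's paddle down until its rubber foot bears firmly on the batten; finish while still holding the lever pressed with the fingers. Only push and press, never lift the batten, and leave the things standing about where they are.

Things in the scene. Friction and masses are not known exactly. Their poses are not given: they have to be found in the camera images.
- fixture: Bench clamp fixed to the table. Origin on the table, on the channel's centre line below the lever's foot; +y along the channel to the end stop, +x away from the robot at yaw 0. Plywood base 12 mm thick, x -115 to 105, y -180 to 140 mm. Two rails 12 mm high on it, y -170 to 100, leave a channel 40 mm wide. Face of the dark wooden end stop at y = 105, its top 38 mm above the table.
- guard: The sheet-aluminium guard fixed over the clamp, same frame as fixture: top plate at 104 to 108 mm above the table, x -112 to 100, y -82 to 82, 4 mm sheet with sides; the batten passes through openings 80 mm wide in the two sides. Must not be touched by the robot.
- window (a point): Centre of the rectangular window in the guard's top plate, level with the plate's upper face (fixture x -58, y 0, z 108 mm). Clear opening 84 mm along fixture x, 96 mm along fixture y. An opened gripper may not fit; closed fingers do.
- paddle (a point): Centre of the upper face of the black lever paddle (34 x 46 mm), below the window; moves with the lever. At rest about fixture x -58, y 0, z 93 mm (15 mm below the top of the guard); with the foot on the batten about 27 mm lower, hardly shifted in x.
- press_lever (a joint): Angle of the spring-return lever, pivoted across fixture y at x 77, z 70 mm, 137 mm from the paddle: 0 at rest (up), grows as the paddle goes down. The foot meets the batten at about 0.20 rad. The spring asks 2 to 3 N at the paddle at first, about 6 N when the foot meets the batten; then it turns stiff. Springs back up when let go.
- batten: The loose pale wooden batten, 36 x 300 x 22 mm, lying in the channel on the base (underside 12 mm, top 34 mm above the table), long axis along its own y, which points to the end stop. Origin at the centre of its underside. Starts 45 to 90 mm short of the stop, its near end sticking out past the base.
- batten_far_end (a point): Centre of the batten's end face nearest the stop, half-way up (23 mm above the table).
- batten_near_end (a point): Centre of the batten's free end face, the one to push on, half-way up (23 mm above the table). When the batten is home it is at fixture y = -195 mm, 15 mm outside the base's edge.
- walnut_block: Bystander: dark wood offcut 36 x 62 x 26 mm behind the clamp, origin at its underside.
- tall_peg: Bystander: black jig peg 24 mm across, 50 mm tall, in front of the clamp, origin at its underside.
- short_peg: Bystander: grey jig peg 24 mm across, 32 mm tall, in front of the clamp on its left, origin at its underside.
- tape_roll: Bystander: roll of dark tape 55 mm across, 19 mm high, beyond the stop's end of the clamp, origin at its underside.
- sanding: Bystander: cork sanding block 60 x 106 x 33 mm at the right of the table, origin at its underside.
- tin_1: Bystander: tin 75 mm across, 58 mm tall, at the left of the table, origin at its underside.
- glass_1: Bystander: tumbler 81 mm across, 114 mm tall, at the left of the table, origin at its underside.
- glass_2: Bystander: tumbler 80 mm across, 112 mm tall, at the left of the table, origin at its underside.

How it is judged:
On the way, in this order (a step that is already met when the one before it is completed fails the run):
1. the batten is home against the end stop with the lever still up (y of batten_far_end in the frame of fixture above 0.101 m and value of joint press_lever below 0.05 rad), for 0.2 s.
2. the fingers press the lever's foot onto the batten (value of joint press_lever above 0.17 rad and contact force between press_lever and batten above 2 N and contact force between the fingers and press_lever above 3 N), for 0.2 s.
At the end, for the whole second after the job is handed in: The batten's far end is within 4 mm of the end stop, the lever is held down by the fingers (over 0.17 rad, more than 3 N on it) with its foot bearing on the batten with more than 2 N, and the batten is still (all of step 2 and y of batten_far_end in the frame of fixture above 0.101 m and linear speed of batten below 0.01 m/s); the arm keeps its last pose, push and grip.
It fails at once if the guard is touched (contact force between guard and anything else above 0.5 N).
It fails at once if the batten is lifted more than 10 mm (height (world z) of batten above 0.022 m or height (world z) of any of batten_near_end, batten_far_end above 0.033 m).
It fails at once if a bystander is moved more than 20 mm (distance of any of walnut_block, tall_peg, short_peg, tape_roll, sanding, tin_1, glass_1, glass_2 from where it was at the start of the episode above 0.02 m).
It also fails if it takes over 42 s, if anything falls off the work surface, if the arm or the gripper's body presses on something with over 40 N, if the wrist force passes 120 N, or if a joint passes its speed limit or range.

## Robot

A 7-joint arm with a two-finger parallel gripper is mounted at the origin on a cart in front of the work surface, level with it; the furniture and walls round the work are solid. World frame = base frame: x ahead of the robot, y to its left, z up, the work surface at z = 0. Lengths are in m, angles in rad, forces in N, time in s.
With the tool pointing down it reaches from about 0.4 to 0.85 m from the base axis. Payload 4.4 kg.
Tool frame: the origin (TCP) lies at the very end of the fingers, on their centre line; the grasp point (between the pads) lies 19 mm behind it; z points along the fingers, y is the line along which they close (so a half turn about z gives the same grasp; the last joint's range is limited). The gripper opens to 94 mm and grips with 3 to 60 N. Pads are 16 mm wide; open, the fingers measure 119 mm over their backs; the gripper's body (75 mm by 177 mm) begins 78 mm behind the grasp point.
Start: joints at [-1.32, 0.628, 0.038, 1.517, -0.027, 0.996, -0.02], TCP at [0.202, 0.618, 0.205] pointing down, gripper open.
Joint ranges: [-3.06, 3.06], [-0.37, 2.12], [-1.25, 1.32], [0.18, 2.47], [-1.1, 4.24], [0.23, 1.98], [-2.94, 2.94]. Speed limits (rad/s): [2.57, 2.57, 3.14, 3.14, 3.14, 3.14, 3.14].

## Interface

Orientations are given as a rotation vector (axis times angle).
In Python, from plant import * gives the robot as it stands. Calls block until the motion is done:
- move_to(position, orientation): joint-space move of the TCP to a pose.
- line_to(position, frame=None, rate=0.15): straight line of the TCP; frame=None keeps the orientation; rate is the mean speed in m/s.
- set_joints(angles): joint-space move.
- set_gripper(opening): finger opening in m; the grip force is fixed at half the most; returns when the fingers have stopped.
- pause(seconds).
- solve_ik(position, orientation): joint angles nearest the present ones, or None.
- observe(): the state.
- capture(name): name is "side" or "top" or "wrist"; returns (picture, depth): 480x640x3 uint8, blue, green, red; 480x640 float32, m along the optical axis (not along the pixel's ray), 0 where there is no reading.
- camera_info(name): a dict with "fx", "fy", "cx", "cy" (pixels), "D" ([k1, k2, p1, p2, k3] as OpenCV has them; the pictures are not rectified), "camera_from_world" (4x4, takes a point from world to camera coordinates). Camera axes: x right, y down, z forward; pixel columns grow to the right and rows downward; lengths in m; the calibration is good to about 2 mm. A picture is of the moment at which its call begins: read the wrist's pose just before it. camera_info takes no time and is no camera call; for the wrist camera it gives the pose at the moment of the call.
A pose or a line that the arm cannot do raises PlanningError and nothing moves.
- close_job(): hands the job in; it is judged then, once.
The state is a dict: "time_s": time; "qpos": joint angles; "qd": joint speeds; "joint_torque": joint torques, N m; "position": TCP position; "ee_rot": TCP orientation; "wrist_force": force on the tool from outside, world axes, zero at the start; "wrist_torque": the same for the moment, N m; "opening": finger opening in m; "grasp_force": force on a finger pad.
Only numpy, scipy, OpenCV 4.12 (cv2) and the standard library are available. Lean on these libraries where they do the work, as an engineer would, in place of code of your own. Each camera call takes 0.05 s, during which the arm holds its last target. There are 200 camera calls.

## Working session

There is one attempt and no reset: what is moved stays moved. The work goes in short steps, each a Python script; the robot and the scene stay as the last script left them, time stands still between calls to the robot, and variables do not carry over. Pictures are saved under pics/ and viewed, at most 10 in all, crops included, and the job is handed in when it is done.

```bash
ls; mkdir -p pics; python3 - <<'E'
from plant import *
import cv2,numpy as np
for n in("top","side"):
    im,d=capture(n); cv2.imwrite(f"pics/{n}0.png",im); np.save(f"pics/{n}0.npy",d)
    c=camera_info(n); print(n,c)
print(observe()['time_s'],observe()['ee_rot'])
E
```

```text
pics
top {'fx': 563.325943041467, 'fy': 563.325943041467, 'cx': 321.9742156118064, 'cy': 234.2860144036058, 'D': array([0.00527295, 0.        , 0.        , 0.        , 0.        ]), 'camera_from_world': array([[ 0.12366316, -0.99223993, -0.01293656, -0.07540091],
       [-0.81294952, -0.09382502, -0.57472597,  0.49485883],
       [ 0.56905228,  0.0815892 , -0.81824367,  1.58956283],
       [ 0.        ,  0.        ,  0.        ,  1.        ]])}
side {'fx': 445.5523766102687, 'fy': 445.5523766102687, 'cx': 320.54156773382357, 'cy': 233.86365932288126, 'D': array([-0.08372318,  0.        ,  0.        ,  0.        ,  0.        ]), 'camera_from_world': array([[-0.99943281, -0.02723431, -0.01980786,  0.55778894],
       [ 0.00816075,  0.37479215, -0.92707295,  0.07546955],
       [ 0.03267202, -0.92670877, -0.37435732,  1.58797878],
       [ 0.        ,  0.        ,  0.        ,  1.        ]])}
0.1 [-4.95479723e-01 -3.10203113e+00  2.54935023e-03]
```

View pics/top0.png

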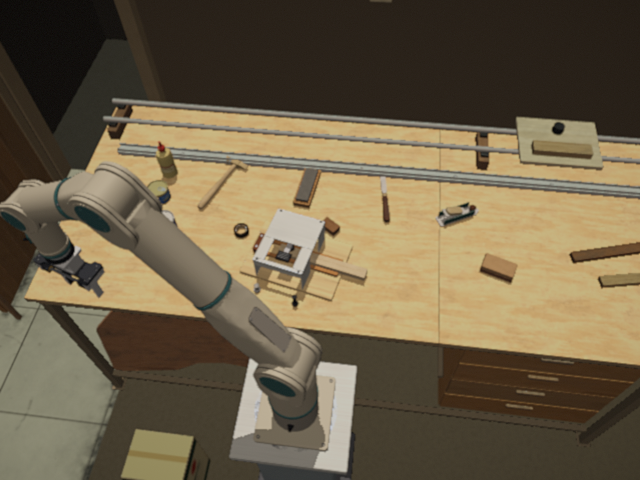

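View pics/side0.png

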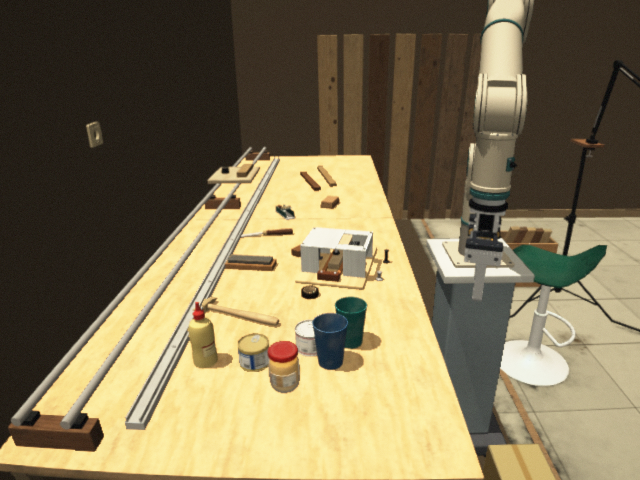

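The top view shows the guard's white plate at about (290,240), its window at (283,252), and the batten's free end at (365,273). The stop is to the left (+y), and the pegs are at (257,290) and (295,302). The side view confirms this layout. Next I'll cast rays and look from the wrist.

```bash
cat > h.py <<'E'
from plant import *
import cv2,numpy as np
from scipy.spatial.transform import Rotation as R
def ray(c,px):
    K=np.array([[c['fx'],0,c['cx']],[0,c['fy'],c['cy']],[0,0,1]])
    u=cv2.undistortPoints(np.array(px,float).reshape(-1,1,2),K,c['D']).reshape(-1,2)
    T=c['camera_from_world'];d=np.c_[u,np.ones(len(u))]@T[:3,:3]
    return -T[:3,:3].T@T[:3,3],d
def plane(c,px,z):
    o,d=ray(c,px); return o+d*((z-o[2])/d[:,2])[:,None]
def down(yaw): # tool down, tool x axis at yaw in world
    return R.from_matrix(np.array([[np.cos(yaw),np.sin(yaw),0],[np.sin(yaw),-np.cos(yaw),0],[0,0,-1]])).as_rotvec()
E
python3 - <<'E'
from h import *
c=camera_info("top")
print("guard",plane(c,[(281,211),(325,219),(296,274),(254,265)],.108).round(3))
print("batten near",plane(c,[(367,269),(364,279)],.034).round(3))
print("pegs",plane(c,[(257,290),(295,305)],0).round(3))
o=observe();print(R.from_rotvec(o['ee_rot']).as_matrix().round(3))
w=camera_info("wrist");T=np.linalg.inv(w['camera_from_world']);print("wristcam",T.round(3),w['fx'])
for p in[(.5,0.02,.4)]:
  for y in(-3,-2,-1,0,1,2): print(y,solve_ik(p,down(y)))
E
```

```text
guard [[ 0.611  0.135  0.108]
 [ 0.595 -0.013  0.108]
 [ 0.377  0.05   0.108]
 [ 0.394  0.183  0.108]]
batten near [[ 0.466 -0.164  0.034]
 [ 0.428 -0.158  0.034]]
pegs [[0.367 0.181 0.   ]
 [0.328 0.051 0.   ]]
[[-0.95   0.312 -0.   ]
 [ 0.312  0.95  -0.002]
 [-0.    -0.002 -1.   ]]
wristcam [[ 0.311  0.922  0.231  0.136]
 [ 0.95  -0.301 -0.078  0.639]
 [-0.003  0.244 -0.97   0.385]
 [ 0.     0.     0.     1.   ]] 410.45499281999275
-3 [-0.38959236  0.2494923   0.38844139  1.61547197 -0.09732224  1.29577531
  1.72684395]
-2 [-0.16718453  0.2381591   0.09311343  1.60972615 -0.02280002  1.29476893
  2.64191901]
-1 [-0.86206966  0.40360716  1.15041069  1.6257418  -0.37552871  1.3586642
 -2.2317148 ]
0 [-0.86954535  0.41116101  1.1688994   1.62587001 -0.38540612  1.36273901
 -1.22010815]
1 [-0.6513258   0.2947777   0.76303243  1.62161086 -0.20936786  1.30952659
 -0.42625383]
2 [-0.50240384  0.26327964  0.54407207  1.61822571 -0.14029376  1.29927408
  0.49332713]
```

```bash
python3 - <<'E'
from h import *
move_to((.50,.03,.40),down(np.pi-.15))
im,d=capture("wrist");c=camera_info("wrist");o=observe()
cv2.imwrite("pics/w1.png",im);np.savez("pics/w1.npz",d=d,**c)
print(o['time_s'],o['position'],o['qpos'])
set_gripper(0)
print(observe()['time_s'])
E
```

```text
2.5917 [0.50002202 0.03100753 0.39966454] [-0.42532137  0.25252649  0.40810956  1.61467233 -0.10335674  1.29631867
  1.42185065]
4.0083
```

View pics/w1.png

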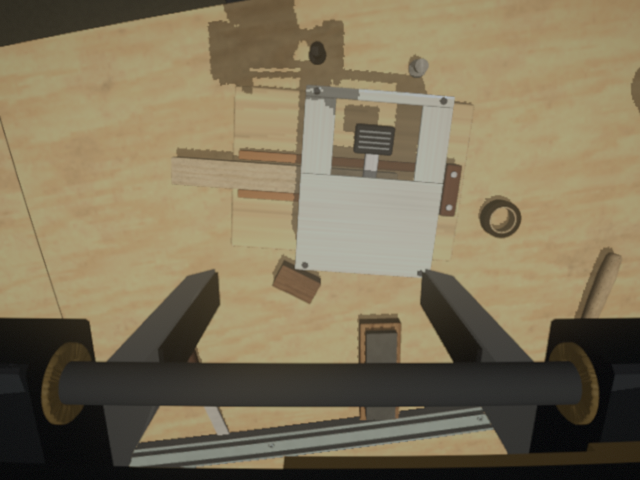

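Wrist view: guard corners are about (307,86), (453,96), (434,275) and (296,270), and the paddle is centred at (374,140). The batten's free end edge runs (173,150) to (172,184). The pegs sit at (318,53) and (418,66). There is nothing to the left of the batten's end.

```bash
cat > fx.py <<'E'
from h import *
def fit(P,Q): # Q (fixture xy)->P (world xy), rigid
    p=P.mean(0);q=Q.mean(0);A=(Q-q);B=(P-p)
    a=np.arctan2((A[:,0]*B[:,1]-A[:,1]*B[:,0]).sum(),(A*B).sum())
    r=np.array([[np.cos(a),-np.sin(a)],[np.sin(a),np.cos(a)]])
    t=p-r@q; return a,t,P-(Q@r.T+t)
G=np.array([[-.112,-.082],[-.112,.082],[.1,.082],[.1,-.082]])
E
python3 - <<'E'
from fx import *
im=cv2.imread("pics/w1.png");z=np.load("pics/w1.npz");c={k:z[k] for k in z.files};d=z['d']
c={k:(float(v) if v.ndim==0 else v) for k,v in c.items()}
g=cv2.cvtColor(im,cv2.COLOR_BGR2GRAY)
px=[(307,86),(453,96),(434,275),(296,270)]
P=plane(c,px,.108);a,t,res=fit(P[:,:2],G);print("yaw",a,"t",t,"res mm",(res*1e3).round(1))
r=np.array([[np.cos(a),-np.sin(a)],[np.sin(a),np.cos(a)]])
f=lambda p:((p[:,:2]-t)@r*1e3).round(1)
print("paddle",f(plane(c,[(354,124),(395,127),(393,155),(353,152)],.093)))
print("batten end",f(plane(c,[(173,150),(172,184)],.034)),plane(c,[(173,150),(172,184)],.034).round(3))
print("pegs",f(plane(c,[(318,45),(418,60)],.04)))
# base corners z=.012
print("base",f(plane(c,[(235,86),(472,103),(232,246)],.012)))
def dz(u,v):
    w=np.median([x for x in d[v-2:v+3,u-2:u+3].ravel() if x>0]);o,q=ray(c,[(u,v)]);return (o+q[0]*w).round(4)
for n,uv in dict(guard=(360,230),paddle=(374,132),batten=(190,168),base=(260,110),table=(150,100)).items(): print(n,dz(*uv))
# two-view: top cam, guard corners
ct=camera_info("top")
for pw,pt in zip(px,[(254,265),None,None,None]):
    pass
for n,pw,pt in [("near-end",(172.5,167),(366,274)),("guard far left",(434,275),(281,211)),("guard far right",(296,270),(325,219))]:
    o1,d1=ray(c,[pw]);o2,d2=ray(ct,[pt]);A=np.c_[d1[0],-d2[0]];s=np.linalg.lstsq(A,o2-o1,rcond=None)[0]
    print(n,(o1+d1[0]*s[0]).round(3),(o2+d2[0]*s[1]).round(3))
E
```

```text
yaw -0.1996885229428427 t [0.50453579 0.09087034] res mm [[ 0.6  1.6]
 [ 1.4 -1.7]
 [-1.7  2.3]
 [-0.3 -2.2]]
paddle [[-74.5 -25.1]
 [-73.8  22.3]
 [-42.   22.9]
 [-42.9 -24. ]]
batten end [[ -31.4 -255.2]
 [  13.5 -257.9]] [[ 0.423 -0.153  0.034]
 [ 0.467 -0.165  0.034]]
pegs [[-167.5  -71.5]
 [-157.1   52.8]]
base [[-117.2 -178.5]
 [-112.7  136.5]
 [ 101.8 -181.8]]
guard [0.5478 0.0713 0.1086]
paddle [0.4387 0.1026 0.0943]
batten [ 0.4495 -0.1356  0.0349]
base [ 0.3894 -0.0335  0.013 ]
table [ 0.3524 -0.1811  0.0008]
near-end [ 0.445 -0.159  0.033] [ 0.447 -0.163  0.034]
guard far left [0.617 0.154 0.108] [0.615 0.136 0.103]
guard far right [ 0.581 -0.01   0.122] [ 0.584 -0.015  0.124]
```

```bash
cat >> fx.py <<'E'
a=-.1997;t=np.array([.50454,.09087]);r=np.array([[np.cos(a),-np.sin(a)],[np.sin(a),np.cos(a)]])
def W(x,y,z): return np.r_[t+r@np.array([x,y]),z]
def F(p): return np.r_[r.T@(p[:2]-t),p[2]]
O=down(np.pi+a)
def show(s=''):
    o=observe();f=o['wrist_force'];print(s,round(o['time_s'],2),(F(o['position'])*1e3).round(1),"F",(r.T@f[:2]).round(1),f[2].round(1),"open",o['opening'])
E
python3 - <<'E'
from fx import *
show()
move_to(W(0,-.295,.15),O); show()
line_to(W(0,-.295,.02),rate=.12); show("down")
line_to(W(0,-.262,.02),rate=.08); show()
for y in(-.24,-.225,-.215,-.211,-.208,-.206,-.204,-.202):
    line_to(W(0,y,.02),rate=.05); show(y)
    if (r.T@observe()['wrist_force'][:2])[1]<-15: break
im,d=capture("wrist");cv2.imwrite("pics/w2.png",im)
c=camera_info("wrist");np.savez("pics/w2.npz",d=d,**c)
E
```

```text
4.01 [  7.6 -60.6 400. ] F [-1.  -0.1] 0.2 open 0.0006720960937236144
 5.3 [   1.2 -294.1  150.6] F [ 0.1 -0.1] -0.1 open 0.00015600520276595558
down 6.53 [   0.5 -295.1   20.5] F [-0.1  0.5] 1.0 open 0.00030276356838670717
 7.09 [  -0.  -261.6   20.1] F [-0.3  0.6] -0.2 open 0.0003968197801162403
-0.24 7.68 [  -0.3 -239.2   19.9] F [-0.2 -0.1] 0.4 open 0.0006041257972527166
-0.225 8.13 [-1.000e-01 -2.242e+02  2.000e+01] F [ 0.4 -0.2] 0.1 open 0.00041972057217421485
-0.215 8.48 [-1.000e-01 -2.143e+02  2.000e+01] F [-0.7  0.2] 0.0 open 0.0006451036159106397
-0.211 8.73 [-1.000e-01 -2.106e+02  2.000e+01] F [-0.6  0.1] -0.1 open 0.00024137652513446398
-0.208 8.98 [   0.  -208.7   20. ] F [-0.5 -3.3] 0.2 open 0.00023852820835324232
-0.206 9.23 [   0.4 -208.6   20. ] F [-0.4 -6.6] -0.6 open 0.00043464935789019047
-0.204 9.48 [   0.6 -208.6   20.1] F [ -0.5 -11. ] -0.5 open 0.00042616056933451765
-0.202 9.73 [   0.8 -208.5   20.2] F [  0.5 -16.2] -0.7 open 0.0004480537847732867
```

Contact is hard at y = -208.6 and the force rises without motion, so the batten is home (expected -195 - 12.5). Next I back off, go above the window and look.

```bash
python3 - <<'E'
from fx import *
line_to(W(0,-.235,.02),rate=.1)
line_to(W(0,-.235,.22),rate=.2)
line_to(W(-.058,0,.20),rate=.2); pause(.2); show()
im,d=capture("wrist");cv2.imwrite("pics/w3.png",im)
c=camera_info("wrist");np.savez("pics/w3.npz",d=d,**c)
i2,_=capture("side");cv2.imwrite("pics/s3.png",cv2.resize(i2[215:295,280:410],None,fx=5,fy=5))
def pj(p):
    K=np.array([[c['fx'],0,c['cx']],[0,c['fy'],c['cy']],[0,0,1]]);q=c['camera_from_world']
    return cv2.projectPoints(np.array([p]),cv2.Rodrigues(q[:3,:3])[0],q[:3,3],K,c['D'])[0].ravel().round()
print("window corners",[pj(W(x,y,.108)) for x,y in((-.1,-.048),(-.1,.048),(-.016,.048),(-.016,-.048))])
print("paddle corners",[pj(W(x,y,.093)) for x,y in((-.075,-.023),(-.075,.023),(-.041,.023),(-.041,-.023))])
E
```

```text
12.98 [-57.7  -0.8 200.1] F [ 0.1 -0.4] -0.5 open 0.0007496206009183051
window corners [array([249., 176.]), array([394., 176.]), array([389., 295.]), array([254., 295.])]
paddle corners [array([289., 209.]), array([354., 209.]), array([353., 255.]), array([290., 255.])]
```

View pics/w3.png

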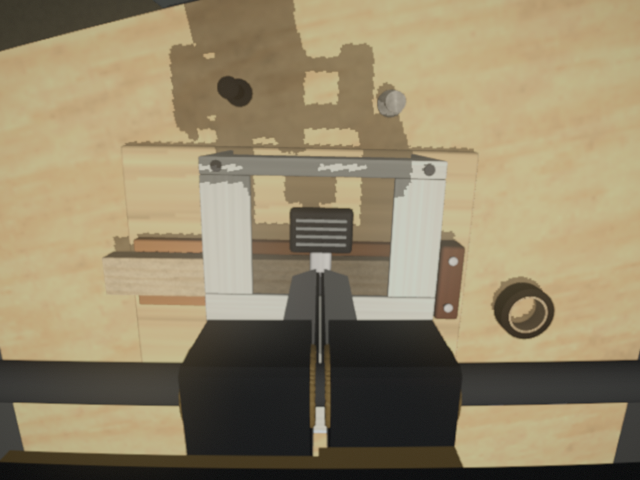

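View pics/s3.png

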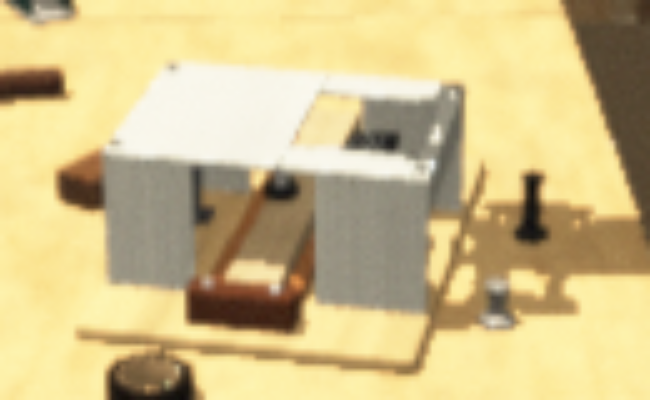

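Wrist view: the window (about 250–393 x 176–295) and the paddle (290–353 x 208–253) lie where the model predicts. In the side crop the batten reaches the dark stop. Now check the near end and press.

```bash
python3 - <<'E'
from fx import *
z=np.load("pics/w3.npz");c={k:z[k] for k in z.files}
n=plane(c,[(105,254),(105,292)],.034);e=[F(p)*1e3 for p in n];print("near end",np.round(e,1))
assert all(abs(q[1]+195)<5 for q in e)
line_to(W(-.058,0,.105),rate=.12); show("above")
for zz in(.09,.08,.072,.068,.065,.063,.061,.059,.057,.055,.053,.051):
    line_to(W(-.058,0,zz),rate=.05); show(zz)
    if observe()['wrist_force'][2]>20: break
pause(.4); show("hold")
im,_=capture("wrist");cv2.imwrite("pics/w4.png",im)
E
```

```text
near end [[ -24.  -192.5   34. ]
 [  12.3 -197.3   34. ]]
above 14.03 [-5.760e+01  1.000e-01  1.054e+02] F [0.2 0.7] -0.9 open 0.00030686091566967913
0.09 14.47 [-57.7   0.5  90. ] F [-0.2  1.1] 3.2 open 0.0005382934552731391
0.08 14.82 [-58.6   0.4  79.7] F [-1.5  3.3] 3.6 open 0.00035350187703994023
0.072 15.13 [-58.6   0.2  72. ] F [-2.4  2.8] 5.8 open 0.0004400885916701949
0.068 15.38 [-58.7   0.2  68.4] F [-1.7  2.8] 9.6 open 0.0005080602165975656
0.065 15.63 [-58.6   0.3  67.1] F [-6.6  1.8] 30.9 open 0.0005035021973803742
hold 16.03 [-58.7   0.3  67.2] F [-7.7  1.4] 30.0 open 0.00012392800143792886
```

```bash
python3 - <<'E'
from fx import *
show(); print(close_job())
E
```

```text
16.08 [-58.6   0.4  67.2] F [-7.1  0.4] 30.7 open 0.00034322731363778744
the job is handed in; nothing more can be done
None
```

I handed in the job at 16.1 s with the batten pushed home against the stop and the closed fingers holding the paddle down at about 30 N through the window; the hand-in gave no verdict, and the lever angle (about 0.19 rad) and foot contact are inferred from finger height and wrist force, not read directly.

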